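# Start up the disc sander: light, dust extractor, machine

### The job

Start up the disc sander with a fingertip, in this order: press in the button on top of the work light, then press the large round button on the dust extractor's handset and let it come back up, and last press down the raised end of the rocker switch on the sander's control box. Press each one lightly but fully down. The handset and the light stay where they are (do not pick them up or push them about), the handset's small square off button and the things lying around are left alone, and the hand ends clear of everything.

Things in the scene. Friction and masses are not known exactly. Their poses are not given: they have to be found in the camera images.
- worklight: Work light standing loose on the bench, 1.2 to 2 kg: grey box head 58 deep (x) x 168 wide (y) x 122 mm high, white lens on its -x face, in a dark tube stand 240 mm wide over the side knobs, feet 158 mm long (x). Origin: centre of its footprint on the bench; top of the head 186 mm above it. Not to be lifted or pushed about.
- light_button_top (a point): Top centre of the work light's push button: a round rubber cap 25 mm across in the middle of the top of the head, pressed straight down. It stands 9 mm above the head when off, 195 mm above the bench.
- light_button (a joint): How far the work light's button is pressed, in m: 0 out (off), 0.005 fully in (on). It takes about 2.5 N, has no spring-back and stays in where it is left; its rubber cap gives by 0.25 mm per N on top of that.
- handset: Dust extractor's handset lying loose on the bench, buttons up: black box 128 (x) x 50 (y) x 20 mm high, 0.13 to 0.21 kg. Origin: centre of its underside. Large round button towards its +x end, small square one towards its -x end. Not to be lifted or pushed about.
- on_top (a point): Top centre of the handset's large round button (extractor on): 24 mm across, 30 mm from the handset's middle towards +x, 30 mm above the bench when out, 10 mm proud of the handset.
- handset_on (a joint): How far the large round button is pressed, in m: 0 out, 0.004 fully down. Sprung: 1.2 N starts it, 3 N holds it fully down, and it comes back up when released; its rubber cap gives by 0.25 mm per N on top of that.
- off_top (a point): Top centre of the handset's small square button (extractor off): 13 mm wide, 36 mm from the handset's middle towards -x, 4.5 mm proud. Not to be pressed.
- handset_off (a joint): How far the small square button is pressed, in m: 0 out, 0.003 fully down; sprung.
- sander: Bench disc sander bolted down; origin: on the bench under the middle of the dark control box on its -y flank, 130 (x) x 160 mm (y), top 90 mm high, which carries the rocker switch in the middle of its top; x from operator to motor. Disc 204 mm across facing -x, guard to 278 mm high, motor behind. Work table: top 157 mm high, x -69 to 81, y 80 to 330 mm.
- rocker_end (a point): Spot to press on the sander's rocker, a white V-shaped paddle 54 mm long (along the sander's x), 28 mm wide: on top of its raised -x end, 6 mm inside the tip. When off this point is 20 mm towards -x from the rocker's middle, 103 mm above the bench; it goes down 5 mm as the rocker tips over. The pressed half then lies level, 8 mm above the box.
- sander_rocker (a joint): Angle of the rocker in rad: 0 off (its -x end raised), 0.26 on (-x end pressed down). It takes 2 to 4 N at the raised end, has no spring-back and stays where it is left; its clip-in frame gives by 0.25 mm per N.
- glue: Bystander: white glue bottle with an orange nozzle, 40 x 70 x 175 mm, standing. Origin: centre of its underside. Leave alone.
- square: Bystander: steel combination square lying flat, blade 300 x 25 mm, dark head 105 mm long and 18 mm high across it. Origin: under the blade, 50 mm from the middle of the head. Leave alone.
- tape: Bystander: grey tape measure lying flat, 72 x 68 x 34 mm. Origin: centre of its underside. Leave alone.
- offcut: Bystander: wooden offcut lying flat, 160 x 44 x 19 mm. Origin: centre of its underside. Leave alone.
- screw_jar: Bystander: lidded glass jar, 68 mm across, 85 mm high. Origin: centre of its underside. Leave alone.
- pencil: Bystander: red flat carpenter's pencil, 165 x 14 x 8 mm, lying beside the handset 58 mm from its centre line. Origin: centre of its underside. Leave alone.
Mind the look-alikes: they are no part of the job. Leave any green look-alike of the handset alone.

How it is judged:
By the outcome, as a careful person would: the job done as asked, in the order asked, and still so for the second after the job is handed in, with the robot touching nothing.
It also fails if it takes over 59 s, if anything falls off the work surface, if the arm or the gripper's body presses on something with over 40 N, if the wrist force passes 120 N, or if a joint passes its speed limit or range.

### The arm

A 6-joint arm with a two-finger parallel gripper is mounted at the origin on the work surface. World frame = base frame: x ahead of the robot, y to its left, z up, the work surface at z = 0. Lengths are in mm, angles in rad, forces in N, time in s.
With the tool pointing down it reaches from about 375 to 825 mm from the base axis. Payload 5.5 kg.
Tool frame: the origin (TCP) lies at the very end of the fingers, on their centre line; the grasp point (between the pads) lies 19 mm behind it; z points along the fingers, y is the line along which they close (so a half turn about z gives the same grasp; the last joint's range is limited). The gripper opens to 85 mm and grips with 20 to 120 N. Pads are 22 mm wide; open, the fingers measure 114 mm over their backs; the gripper's body (76 mm by 85 mm) begins 54 mm behind the grasp point. The pads swing forward as they close: fully open they stand 13 mm farther back than shut.
Start: joints at [1.109, 0.314, -0.047, 1.21, 0, 1.571], TCP at [267.332, 537.148, 231.299] pointing down, gripper open.
Joint ranges: [-2.67, 2.67], [-0.69, 1.73], [-1.03, 1.25], [-2.08, 2.16], [-1.42, 1.45], [-3.14, 3.14]. Speed limits (rad/s): [2.39, 2.39, 3.01, 3.14, 3.14, 3.14].

### API

Orientations are given as a unit quaternion [x, y, z, w].
In Python, from bench import readout, get_image, ticket gives the robot as it stands.
- The arm moves only by the tool jog_arm, never from a script. Its argument "targets" is a list of rows, each a list of 7 numbers: the closure in counts, from 0 (fully open) to 255 (shut), then the shift along the tool's x, y, z in mm, then the turn, a rotation vector about the tool's x, y, z in degrees. In form: [[gripper, x, y, z, wx, wy, wz], ...]. A call has 1 to 10 rows; each row is the pose to reach, as a shift and turn from the pose commanded when the call began, along the tool's axes at that moment; what a row does not reach only later rows make up. A row lasts 1/10 s, in which the tool goes at most 50 mm and 8.59 degrees, less where a joint would pass 70% of its speed; a pose out of reach is approached as far as the arm can. A call with a gripper value outside its range is refused whole. The fingers move at their own pace and stop on an object; the grip force is fixed at half the most. Time passes only in rows, so rows that repeat a pose let the fingers close. It gives the time, the measured TCP pose, the force, the opening and the grip force at its end, in the units of the state.
- readout.read_state(): the state, without advancing time (a new reading comes with each control period).
- get_image(name): name is "side" or "top" or "wrist"; returns a dict with "pixels" (400x640x3 uint8, red, green, blue), "depth" (400x640 float32, mm along the optical axis (not along the pixel's ray), 0 where there is no reading), "fov_y" (degrees; the focal length in pixels is half the picture's height over the tangent of half this angle, whatever the lens; pixels are square), "cx", "cy" (the principal point, pixels), "R" (3x3) and "t" (3): a world point X has camera coordinates R X + t. Camera axes: x right, y down, z forward; pixel columns grow to the right and rows downward; lengths in mm; the calibration is good to about 2 mm. A picture is of the moment at which its call begins.
- ticket.sign_off(): hands the job in; it is judged then, once.
The state is a dict: "time_s": time; "joints": joint angles; "qd": joint speeds; "tau": joint torques, N m; "ee_pos": TCP position; "tcp_rot": TCP orientation; "contact_force": force on the tool from outside, world axes, zero at the start; "wrist_torque": the same for the moment, N m; "grip_width": finger opening in mm; "grip_force": force on a finger pad.
Only numpy, scipy, OpenCV 4.12 (cv2) and the standard library are available. Lean on these libraries where they do the work, as an engineer would, in place of code of your own. Each camera call takes 0.05 s, during which the arm holds its last target. There are 200 camera calls.

## Working session

There is one attempt and no reset: what is moved stays moved. The work goes in short steps, Python scripts to look and compute and a tool call to move; the robot and the scene stay as the last step left them, time stands still between calls to the robot, and variables do not carry over. Pictures are saved under pics/ and viewed, at most 10 in all, crops included, and the job is handed in when it is done.

Besides the shell and the picture viewer there is one more tool, called after "Request:" as a command line: name --pt "numbers of a row" for each row, then --argument value for the rest. jog_arm: Moves the arm, as the interface text tells. Its arguments: {"type":"object","properties":{"targets":{"type":"array"}},"required":["targets"]}

```bash
mkdir -p pics
cat > h.py <<'E'
import numpy as np, cv2
from bench import readout, get_image, ticket
def f(im): return 200/np.tan(np.radians(im["fov_y"])/2)
def pt(im,u,v,d=None):
    d=im["depth"][int(v),int(u)] if d is None else d
    return np.array(im["R"]).T@(np.array([(u-im["cx"])/f(im)*d,(v-im["cy"])/f(im)*d,d])-im["t"])
def plane(im,u,v,z):
    R=np.array(im["R"]);o=-R.T@im["t"];r=R.T@np.array([(u-im["cx"])/f(im),(v-im["cy"])/f(im),1])
    return o+r*(z-o[2])/r[2]
def cloud(im):
    v,u=np.mgrid[:400,:640];d=im["depth"]
    c=np.stack([(u-im["cx"])/f(im)*d,(v-im["cy"])/f(im)*d,d],-1)-im["t"]
    return c@np.array(im["R"])
E
python3 - <<'E'
from h import *
import pickle
s=readout.read_state();print({k:np.round(v,3) for k,v in s.items()})
for n in("top","side"):
    im=get_image(n);pickle.dump(im,open(n+".pkl","wb"))
    cv2.imwrite(f"pics/{n}1.png",im["pixels"][...,::-1]);print(n,im["fov_y"],im["cx"],im["cy"],-np.array(im["R"]).T@im["t"],(im["depth"]>0).mean())
E
```

```text
{'time_s': np.float64(0.0), 'joints': array([ 1.109,  0.314, -0.048,  1.21 ,  0.   ,  1.571]), 'qd': array([-0.002,  0.001,  0.   , -0.001,  0.001, -0.   ]), 'tau': array([ 2.0000e-03, -5.3959e+01,  3.3975e+01,  1.9000e-02, -0.0000e+00,
       -0.0000e+00]), 'ee_pos': array([267.089, 536.635, 230.448]), 'tcp_rot': array([ 0.229,  0.973, -0.001, -0.   ]), 'contact_force': array([-0.122,  0.496, -0.351]), 'wrist_torque': array([ 0.008,  0.022, -0.007]), 'grip_force': np.float64(0.0), 'grip_width': np.float64(85.217)}
top 49.793822970351826 310.36403969422474 194.00629482938945 [ 358.11059377 -140.76487438 1242.95828334] 0.9959140625
side 56.82942747166539 322.4842809535712 200.89988674192873 [  361.61923266 -1083.15045071   729.69172655] 0.99620703125
```

View pics/top1.png

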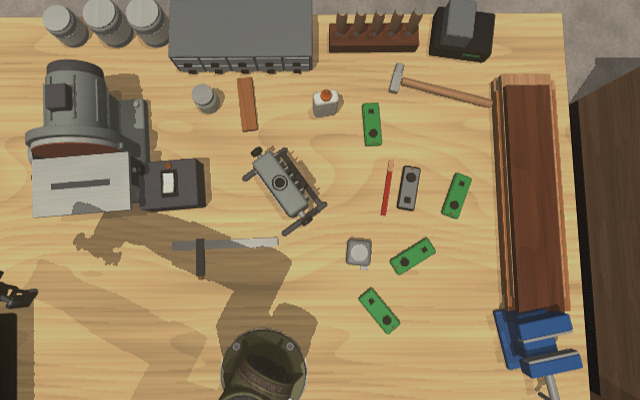

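View pics/side1.png

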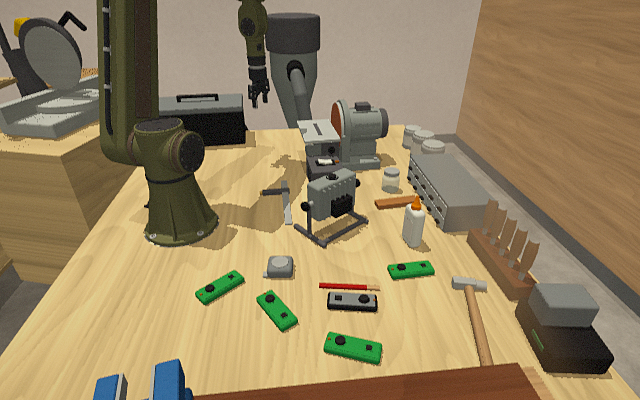

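The top view shows the three targets: the work light button at about (280,183), the grey and black handset at (409,188) and the white rocker on the dark box at (168,183). The side view agrees, with the handset at (352,301) and the light head at (332,195).

Candidates for the handset:
- grey/black (409,188): this is the one, as the pencil lies beside it at (387,188)
- green (372,125), (456,195), (413,256), (379,310): look-alikes, rejected

Next is one close crop with measurements.

Run:
```python
from h import *
import pickle
im=pickle.load(open("top.pkl","rb"));p=im["pixels"][...,::-1]
c=[cv2.resize(p[a:b,l:r],(400,400),interpolation=cv2.INTER_CUBIC) for a,b,l,r in((158,218,380,440),(143,223,240,320))]
c2=cv2.resize(p[153,None] if 0 else p[153:213,138:213],(500,400),interpolation=cv2.INTER_CUBIC)
cv2.imwrite("pics/crop1.png",cv2.resize(np.hstack(c+[c2]),(800,246)))
C=cloud(im)
g=cv2.cvtColor(im["pixels"],cv2.COLOR_RGB2GRAY)
def blobs(m,off,nm):
    n,l,s,ce=cv2.connectedComponentsWithStats(m.astype(np.uint8))
    for i in range(1,n):
        if s[i,4]>15:
            k=l==i;X=C[off[0]:off[0]+m.shape[0],off[1]:off[1]+m.shape[1]][k]
            print(nm,s[i],np.round(ce[i]+[off[1],off[0]],1),np.round(np.median(X,0),1),im["pixels"][off[0]:,off[1]:][:m.shape[0],:m.shape[1]][k].mean(0).round())
# by height
blobs((C[158:218,395:425,2]>10),(158,395),"handset")
blobs((C[158:218,395:425,2]>24),(158,395),"on")
blobs((g[158:218,395:425]<55),(158,395),"dark")
blobs((C[143:223,240:320,2]>170),(143,240),"head")
blobs((C[143:223,240:320,2]>190),(143,240),"btn")
blobs((g[153:213,138:213]>180)&(C[153:213,138:213,2]>80),(153,138),"rock")
blobs((C[153:213,138:213,2]>80)&(C[153:213,138:213,2]<110),(153,138),"box")
for nm,m in(("handset",(C[158:218,395:425,2]>10)),("head",C[143:223,240:320,2]>170)):
    print(nm,cv2.minAreaRect(np.argwhere(m)[:,::-1].astype(np.float32)))
```

```text
handset [  2   8  24  46 780] [408.4 188.2] [ 510.  -413.    19.6] [103.  98.  88.]
on [11 16 10  9 53] [411.2 177.4] [ 540.5 -420.1   28.8] [62. 55. 44.]
dark [ 2  8 15 45 72] [401.3 191.4] [ 498.5 -393.7   14.4] [51. 45. 34.]
dark [12 15  8  9 33] [410.2 177. ] [ 540.4 -417.4   26. ] [59. 51. 40.]
head [  13    9   56   65 1662] [279.9 183.7] [502.1 -59.1 184.9] [121. 120. 110.]
btn [35 35 10 10 79] [279.3 182.6] [503.3 -57.4 194.1] [64. 58. 49.]
rock [ 25  21  10  18 164] [167.9 182.4] [519.3 248.7  99. ] [200. 202. 187.]
box [   0    6   62   52 2746] [168.6 184.5] [513.8 248.3  89.6] [89. 84. 79.]
handset ((13.0, 32.0), (52.0, 24.0), 90.0)
head ((39.262596130371094, 39.156246185302734), (72.73162078857422, 76.05952453613281), 85.38934326171875)
```

View pics/crop1.png

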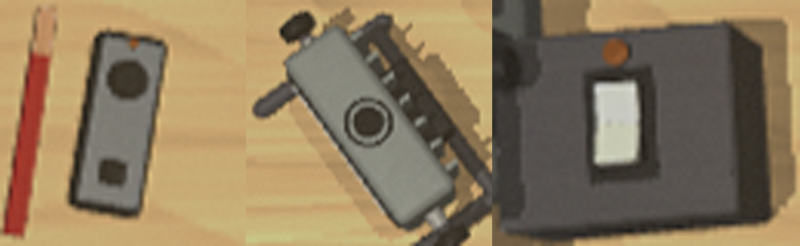

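The crop confirms the grey/black handset next to the pencil, with its large round button at (411,177) and small square button at (404,203). The light button is at (279,183). The rocker is at (168,182), its middle crease visible, with the operator side towards the image bottom.

Run:
```python
from h import *
import pickle
im=pickle.load(open("top.pkl","rb"));C=cloud(im);g=cv2.cvtColor(im["pixels"],cv2.COLOR_RGB2GRAY)
for v in range(170,196):
    k=np.where((g[v,155:182]>160))[0]+155
    if len(k):print(v,k.min(),k.max(),np.round(C[v,k].mean(0),1))
m=(C[...,2]>86)&(C[...,2]<93);m[:150]=0;m[220:]=0;m[:,:135]=0;m[:,215:]=0
X=C[m][:,:2].astype(np.float32);print("box",cv2.minAreaRect(X))
im=pickle.load(open("side.pkl","rb"));C=cloud(im);g=cv2.cvtColor(im["pixels"],cv2.COLOR_RGB2GRAY)
def c(m,n):print("side",n,m.sum(),C[m].mean(0).round(1),C[m].min(0).round(1),C[m].max(0).round(1))
B=lambda x,y,r:np.hypot(C[...,0]-x,C[...,1]-y)<r
c(B(503,-57,25)&(C[...,2]>189.5),"light")
c(B(540,-420,25)&(C[...,2]>26),"on")
c(B(516,248,32)&(C[...,2]>88)&(g>140),"rocker")
```

```text
173 170 172 [545.5 242.7  94.8]
174 163 172 [542.2 250.8  98.5]
175 163 172 [521.5 210.7 212. ]
176 163 172 [537.  251.   97.3]
177 163 172 [534.2 250.8  97.5]
178 163 172 [531.3 250.5  98.4]
179 163 172 [528.7 250.7  97.6]
180 164 173 [525.9 247.6  98.4]
181 164 173 [523.4 248.   96.9]
182 164 172 [520.8 249.5  96.4]
183 164 172 [500.  205.9 226. ]
184 164 172 [515.  248.5  98.6]
185 164 172 [512.3 248.4  98.7]
186 163 172 [509.4 249.2 100. ]
187 163 172 [506.6 248.7 101.2]
188 163 172 [504.  248.9 100.2]
189 163 172 [501.3 248.8 100.3]
190 163 172 [498.2 247.7 103.4]
191 163 172 [495.5 247.5 103.7]
192 163 166 [492.9 255.6 103.1]
box ((522.0518188476562, 255.46041870117188), (140.43101501464844, 164.62745666503906), 4.152859687805176)
side light 49 [503.1 -62.1 193.8] [485.7 -78.6 189.5] [521.9 -45.1 199.1]
side on 55 [ 541.  -422.3   30.4] [ 530. -432.   26.] [ 551.8 -410.9   33.6]
side rocker 55 [517.4 246.8 100.4] [491.5 230.1  90.8] [542.7 277.  108.1]
```

Request:
jog_arm --pt "255 0 0 -40 0 0 -8" --pt "255 0 0 -60 0 0 -16" --pt "255 0 0 -60 0 0 -24" --pt "255 0 0 -60 0 0 -26.5" --pt "255 0 0 -60 0 0 -26.5"

```text
time_s: 0.6
ee_pos: [267.3, 537.0, 291.0]
tcp_rot: [-0.0, 1.0, -0.0, -0.0]
contact_force: [-0.9, -0.2, -0.7]
grip_width: 12.0
grip_force: 0.0
```

Request:
jog_arm --pt "255 -18 -45 0 0 0 0" --pt "255 -36 -91 0 0 0 0" --pt "255 -54 -137 0 0 0 0" --pt "255 -72 -182 0 0 0 0" --pt "255 -90 -228 0 0 0 0" --pt "255 -108 -273 0 0 0 0" --pt "255 -118 -298 0 0 0 0" --pt "255 -118 -298 0 0 0 0" --pt "255 -118 -298 0 0 0 0"

```text
time_s: 1.5
ee_pos: [385.6, 238.9, 291.1]
tcp_rot: [0.001, 1.0, 0.0, -0.0]
contact_force: [0.2, 0.1, 0.4]
grip_width: 0.3
grip_force: 0.0
```

Request:
jog_arm --pt "255 -18 -45 0 0 0 0" --pt "255 -36 -91 0 0 0 0" --pt "255 -54 -137 0 0 0 0" --pt "255 -72 -182 0 0 0 0" --pt "255 -90 -228 0 0 0 0" --pt "255 -108 -273 0 0 0 0" --pt "255 -118 -298 0 0 0 0" --pt "255 -118 -298 0 0 0 0" --pt "255 -118 -298 0 0 0 0" --pt "255 -118 -298 0 0 0 0"

```text
time_s: 2.5
ee_pos: [503.5, -57.1, 291.1]
tcp_rot: [-0.001, 1.0, 0.0, -0.0]
contact_force: [1.3, 0.3, -0.0]
grip_width: -0.0
grip_force: 0.0
```

Request:
jog_arm --pt "255 0 0 30 0 0 0" --pt "255 0 0 60 0 0 0" --pt "255 0 0 80 0 0 0" --pt "255 0 0 88 0 0 0" --pt "255 0 0 88 0 0 0" --pt "255 0 0 88 0 0 0"

```text
time_s: 3.1
ee_pos: [504.3, -58.1, 204.4]
tcp_rot: [-0.001, 1.0, -0.0, 0.001]
contact_force: [-0.1, 0.0, 0.3]
grip_width: 0.0
grip_force: 0.0
```

Run:
```python
from h import *
s=readout.read_state();print(s["ee_pos"],s["contact_force"],s["joints"])
a=[get_image(n)["pixels"][...,::-1] for n in("wrist","side","top")]
cv2.imwrite("pics/l1.png",np.hstack([cv2.resize(a[0],(400,250)),cv2.resize(a[1][140:240,250:410],(400,250))]))
```

```text
[504.31166928 -58.05928167 204.36650987] [-0.13167702  0.04257398  0.29577611] [-1.14659521e-01  1.52723698e-01 -3.14553679e-01  1.10219135e+00
  5.88228102e-05 -1.16452996e-01]
```

View pics/l1.png

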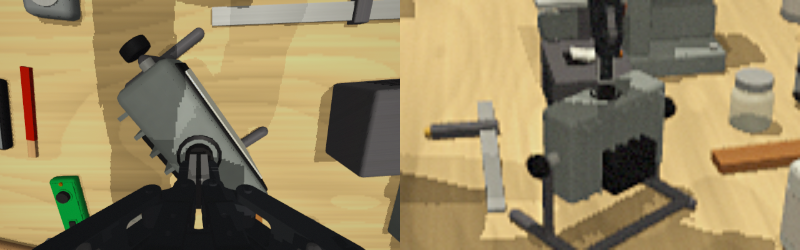

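The fingertip is right above the light button: at (198,155) in the wrist half and (605,90) in the side half. Pressing down in small steps.

Request:
jog_arm --pt "255 0 0 4 0 0 0" --pt "255 0 0 8 0 0 0" --pt "255 0 0 10 0 0 0" --pt "255 0 0 12 0 0 0" --pt "255 0 0 12 0 0 0"

```text
time_s: 3.75
ee_pos: [503.9, -58.8, 191.2]
tcp_rot: [-0.0, 1.0, -0.0, 0.0]
contact_force: [1.0, -0.2, 1.7]
grip_width: 0.1
grip_force: 0.7
```

Request:
jog_arm --pt "255 0 0 1 0 0 0" --pt "255 0 0 1.5 0 0 0" --pt "255 0 0 2 0 0 0" --pt "255 0 0 2 0 0 0"

```text
time_s: 4.15
ee_pos: [503.9, -58.8, 189.4]
tcp_rot: [-0.0, 1.0, -0.0, 0.0]
contact_force: [0.6, -0.2, 2.3]
grip_width: -0.1
grip_force: 1.2
```

Request:
jog_arm --pt "255 0 0 0.5 0 0 0" --pt "255 0 0 1 0 0 0" --pt "255 0 0 1 0 0 0"

```text
time_s: 4.45
ee_pos: [503.9, -58.7, 188.6]
tcp_rot: [-0.0, 1.0, -0.0, 0.0]
contact_force: [0.7, -0.6, 5.7]
grip_width: -0.2
grip_force: 2.7
```

The force now rises at the cap's 4 N/mm, with 5.7 N at z 188.6, so the button is bottomed. Lifting and moving to the handset.

Request:
jog_arm --pt "255 0 0 -30 0 0 0" --pt "255 0 0 -70 0 0 0" --pt "255 -5 -50 -70 0 0 0" --pt "255 -10 -95 -70 0 0 0" --pt "255 -15 -140 -70 0 0 0" --pt "255 -19 -185 -70 0 0 0" --pt "255 -24 -230 -70 0 0 0" --pt "255 -28 -275 -70 0 0 0" --pt "255 -33 -320 -70 0 0 0" --pt "255 -36.5 -362 -70 0 0 0"

```text
time_s: 5.45
ee_pos: [540.0, -422.3, 257.3]
tcp_rot: [-0.0, 1.0, 0.001, -0.001]
contact_force: [1.1, 0.2, -0.6]
grip_width: -0.1
grip_force: 0.0
```

Request:
jog_arm --pt "255 0 0 0 0 0 0" --pt "255 0 0 45 0 0 0" --pt "255 0 0 90 0 0 0" --pt "255 0 0 135 0 0 0" --pt "255 0 0 170 0 0 0" --pt "255 0 0 200 0 0 0" --pt "255 0 0 212 0 0 0" --pt "255 0 0 212 0 0 0" --pt "255 0 0 212 0 0 0"

```text
time_s: 6.35
ee_pos: [541.1, -420.8, 47.5]
tcp_rot: [-0.001, 1.0, -0.0, 0.0]
contact_force: [-0.9, -0.2, -0.6]
grip_width: -0.0
grip_force: 0.0
```

Run:
```python
from h import *
s=readout.read_state();print(s["ee_pos"],s["contact_force"],s["joints"])
a=[get_image(n) for n in("wrist","side","top")]
C=cloud(a[2]);m=(np.hypot(C[...,0]-503,C[...,1]+58)<25)&(C[...,2]>187.5);print(m.sum(),C[m].mean(0),np.median(C[m],0))
a=[i["pixels"][...,::-1] for i in a]
cv2.imwrite("pics/h1.png",np.hstack([cv2.resize(a[0],(400,250)),cv2.resize(a[1][250:350,270:430],(400,250))]))
```

```text
[ 541.14506072 -420.76110431   47.5085203 ] [-0.87850651 -0.17022016 -0.59212149] [-6.60941346e-01  5.85890762e-01 -6.51493645e-02  9.18670309e-01
  9.79829463e-05 -6.61977241e-01]
118 [502.95562623 -58.39612649 189.3049777 ] [503.57234142 -59.20400203 189.05067881]
```

View pics/h1.png

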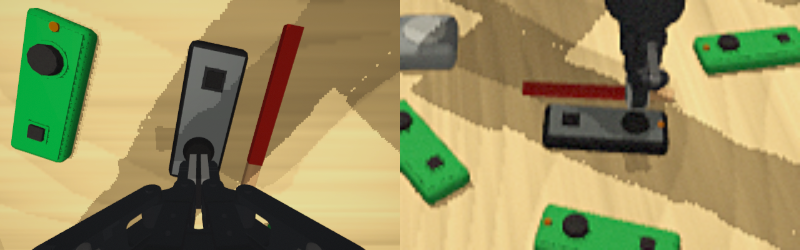

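The light button now reads about 190 mm, so it is in. The fingertip stands over the handset's large round button at (198,150) in the wrist half and (637,122) in the side half.

Request:
jog_arm --pt "255 0 0 8 0 0 0" --pt "255 0 0 15 0 0 0" --pt "255 0 0 17 0 0 0" --pt "255 0 0 19 0 0 0" --pt "255 0 0 21 0 0 0" --pt "255 0 0 21 0 0 0"

```text
time_s: 7.1
ee_pos: [540.2, -420.4, 25.2]
tcp_rot: [-0.0, 1.0, 0.0, -0.0]
contact_force: [-2.4, 1.7, 3.5]
grip_width: 0.2
grip_force: 1.7
```

Request:
jog_arm --pt "255 0 0 0.5 0 0 0" --pt "255 0 0 1 0 0 0" --pt "255 0 0 1 0 0 0"

```text
time_s: 7.4
ee_pos: [540.3, -420.5, 24.6]
tcp_rot: [-0.0, 1.0, 0.0, -0.0]
contact_force: [-2.4, 2.6, 5.5]
grip_width: 0.3
grip_force: 2.9
```

Request:
jog_arm --pt "255 0 0 -5 0 0 0" --pt "255 0 0 -15 0 0 0" --pt "255 0 0 -55 0 0 0" --pt "255 0 0 -105 0 0 0" --pt "255 0 0 -155 0 0 0" --pt "255 0 0 -205 0 0 0" --pt "255 0 0 -250 0 0 0" --pt "255 3 50 -250 0 0 0" --pt "255 6 100 -250 0 0 0" --pt "255 6 100 -250 0 0 0"

```text
time_s: 8.4
ee_pos: [534.2, -315.8, 275.8]
tcp_rot: [-0.003, 1.0, 0.001, 0.0]
contact_force: [-0.4, 0.4, -0.8]
grip_width: -0.1
grip_force: 0.0
```

Request:
jog_arm --pt "255 3 50 0 0 0 0" --pt "255 6 100 0 0 0 0" --pt "255 9 150 0 0 0 0" --pt "255 12 200 0 0 0 0" --pt "255 15 250 0 0 0 0" --pt "255 18 300 0 0 0 0" --pt "255 18 300 0 0 0 0" --pt "255 18 300 0 0 0 0"

```text
time_s: 9.2
ee_pos: [516.7, -20.0, 274.9]
tcp_rot: [-0.002, 1.0, -0.0, 0.001]
contact_force: [-0.1, -0.5, 0.6]
grip_width: -0.0
grip_force: 0.0
```

Request:
jog_arm --pt "255 3 50 0 0 0 0" --pt "255 6 100 0 0 0 0" --pt "255 9 150 0 0 0 0" --pt "255 12 200 0 0 0 0" --pt "255 15 250 0 0 0 0" --pt "255 17 269 0 0 0 0" --pt "255 17 269 0 0 0 0" --pt "255 17 269 0 0 0 0"

```text
time_s: 10.0
ee_pos: [499.9, 247.0, 274.2]
tcp_rot: [0.0, 1.0, -0.0, 0.0]
contact_force: [0.1, 0.4, 0.1]
grip_width: 0.2
grip_force: 0.0
```

Run:
```python
from h import *
import pickle
s=readout.read_state();print(s["time_s"],s["ee_pos"],s["contact_force"])
for im in(pickle.load(open("top.pkl","rb")),get_image("top")):
    C=cloud(im)
    for z,b in((24,(540,-420,25)),(10,(510,-413,75))):
        m=(np.hypot(C[...,0]-b[0],C[...,1]-b[1])<b[2])&(C[...,2]>z);print(m.sum(),C[m].mean(0),np.median(C[m],0))
```

```text
10.0 [499.92543833 246.98408832 274.17285093] [0.08196933 0.41634533 0.0676959 ]
57 [ 540.34263039 -419.75577137   28.40144036] [ 540.67776627 -419.69854957   28.42415845]
801 [ 510.41682316 -411.5487786    19.62770922] [ 510.4960905  -412.23654859   19.52109396]
59 [ 539.95833914 -419.72864805   28.23236562] [ 541.01312066 -419.473556     28.10210113]
794 [ 509.95461401 -411.86110878   19.67454734] [ 510.40339995 -412.65587309   19.59366071]
```

The handset hasn't moved and its button is back up. Lowering over the rocker's raised end.

Request:
jog_arm --pt "255 1 1 40 0 0 0" --pt "255 1 1 80 0 0 0" --pt "255 1 1 115 0 0 0" --pt "255 1 1 140 0 0 0" --pt "255 1 1 155 0 0 0" --pt "255 1 1 155 0 0 0" --pt "255 1 1 155 0 0 0"

```text
time_s: 10.75
ee_pos: [498.7, 247.9, 119.8]
tcp_rot: [0.001, 1.0, -0.0, 0.0]
contact_force: [0.4, -0.0, 0.4]
grip_width: 0.5
grip_force: 0.0
```

Run:
```python
from h import *
s=readout.read_state();print(s["ee_pos"],s["contact_force"])
a=[get_image(n)["pixels"][...,::-1] for n in("wrist","side")]
cv2.imwrite("pics/r1.png",np.hstack([cv2.resize(a[0],(400,250)),cv2.resize(a[1][110:190,260:388],(400,250))]))
```

```text
[498.66428733 247.9412338  119.796907  ] [ 0.37455385 -0.03542003  0.41483457]
```

View pics/r1.png

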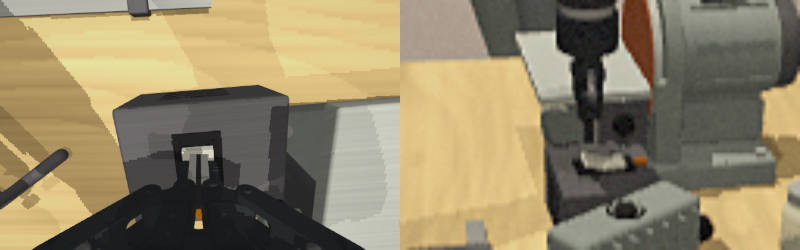

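The fingertip is over the rocker's white raised -x end, at (198,152) in the wrist half and (595,150) in the side half.

Request:
jog_arm --pt "255 0 0 8 0 0 0" --pt "255 0 0 14 0 0 0" --pt "255 0 0 16 0 0 0" --pt "255 0 0 18 0 0 0" --pt "255 0 0 20 0 0 0" --pt "255 0 0 20 0 0 0"

```text
time_s: 11.45
ee_pos: [497.7, 249.3, 99.0]
tcp_rot: [-0.0, 1.0, -0.0, -0.0]
contact_force: [-1.7, -0.8, 1.2]
grip_width: -0.3
grip_force: 0.6
```

Request:
jog_arm --pt "255 0 0 1 0 0 0" --pt "255 0 0 2 0 0 0" --pt "255 0 0 2 0 0 0"

```text
time_s: 11.75
ee_pos: [498.1, 249.4, 97.3]
tcp_rot: [-0.0, 1.0, 0.0, 0.0]
contact_force: [-1.6, -0.2, 1.6]
grip_width: -0.3
grip_force: 1.2
```

Request:
jog_arm --pt "255 0 0 0.5 0 0 0" --pt "255 0 0 1 0 0 0" --pt "255 0 0 1 0 0 0"

```text
time_s: 12.05
ee_pos: [498.1, 249.4, 96.5]
tcp_rot: [-0.0, 1.0, 0.0, 0.0]
contact_force: [-2.3, -0.2, 4.8]
grip_width: 0.2
grip_force: 2.5
```

Request:
jog_arm --pt "255 0 0 0.5 0 0 0" --pt "255 0 0 0.5 0 0 0"

```text
time_s: 12.25
ee_pos: [498.1, 249.4, 96.2]
tcp_rot: [-0.0, 1.0, 0.0, 0.0]
contact_force: [-2.5, -0.3, 6.7]
grip_width: -0.1
grip_force: 3.2
```

Request:
jog_arm --pt "255 0 0 -5 0 0 0" --pt "255 0 0 -25 0 0 0" --pt "255 0 0 -75 0 0 0" --pt "255 0 0 -125 0 0 0" --pt "255 0 0 -175 0 0 0" --pt "255 40 -30 -180 0 0 0" --pt "255 80 -60 -180 0 0 0" --pt "255 100 -100 -180 0 0 0" --pt "255 100 -120 -180 0 0 0" --pt "255 100 -120 -180 0 0 0"

```text
time_s: 13.25
ee_pos: [397.7, 127.4, 276.3]
tcp_rot: [0.001, 1.0, -0.0, 0.001]
contact_force: [1.0, 0.5, -0.3]
grip_width: 0.2
grip_force: 0.0
```

Run:
```python
from h import *
import pickle
im=get_image("top");C=cloud(im);g=cv2.cvtColor(im["pixels"],cv2.COLOR_RGB2GRAY)
for v in range(174,193):
    k=np.where((g[v,155:182]>160))[0]+155
    if len(k):print(v,k.min(),k.max(),np.round(np.median(C[v,k],0),1))
for i in(pickle.load(open("top.pkl","rb")),im):
    C=cloud(i)
    for z,b in((187,(503,-58,25)),(170,(503,-58,110)),(24,(540,-420,25)),(10,(510,-413,75))):
        m=(np.hypot(C[...,0]-b[0],C[...,1]-b[1])<b[2])&(C[...,2]>z)&(C[...,2]<205);print(m.sum(),C[m].mean(0).round(1))
s=readout.read_state();print(s["time_s"],s["ee_pos"],s["contact_force"])
```

```text
174 163 172 [541.4 249.5 103.9]
175 163 172 [538.7 247.3 103.3]
176 163 172 [536.2 248.8 102.1]
177 163 172 [533.7 248.8 100.8]
178 163 172 [530.9 249.6 101. ]
179 163 172 [528.3 250.  100.5]
180 163 172 [525.8 250.3  98.7]
181 163 173 [523.1 247.9  99.3]
182 163 173 [520.4 248.5  98.7]
183 164 173 [517.8 247.2  97.9]
184 164 173 [515.1 247.2  98.1]
185 164 173 [512.5 247.9  97.2]
186 164 173 [509.7 246.3  98. ]
187 164 173 [507.1 247.6  96.9]
188 164 173 [504.3 247.5  97.1]
189 164 173 [501.6 246.9  97.4]
190 164 173 [498.9 247.5  97.6]
191 164 173 [496.1 246.9  98.6]
192 164 173 [493.5 247.1  97.3]
155 [504.2 -57.5 191.3]
1656 [502.8 -58.6 184.5]
57 [ 540.3 -419.8   28.4]
801 [ 510.4 -411.5   19.6]
145 [502.9 -58.1 189.2]
1660 [502.8 -58.6 184.2]
60 [ 540.  -419.5   28.7]
808 [ 510.9 -411.2   19.6]
13.3 [398.34613232 128.61884086 276.26085522] [ 0.24600624  0.80258987 -0.71884001]
```

The rocker has tipped: its -x half is level at 98 mm and its +x end is up. The light button is still in, the handset button is up, and neither the light nor the handset has moved. Handing in.

```bash
python3 -c "from bench import ticket;print(ticket.sign_off())"
```

```text
the job is handed in; nothing more can be done
None
```

I pressed the light button, then the handset's large round button, then the sander rocker, each fully down at under 7 N; the light and handset measure unmoved, the hand is clear, and the job was handed in at about 13 s.

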